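Clamp the lid of the watch water-resistance tester

TASK

The watch is in the chamber of the water-resistance tester and the lid is on; clamp it shut for the pressure test. Push the swung-out steel clamp strap round over the lid with a finger until its notch is fully home on the front pillar, and then push the cam lever with the red ball over towards the front and all the way down, so that the pad bears on the lid. Everything is only pushed, nothing picked up: leave the lid in its seat and the tools and trays standing around where they are.

Things in the scene. Friction and masses are not known exactly. Their poses are not given: they have to be found in the camera images.
- tester: Water-resistance tester, fixed on the desk: grey base plate 190 mm (x) by 215 mm (y, from -65 to +150) by 18 mm high; clear round chamber 104 mm across in the middle, rim 78 mm above the desk; gauge and valve on its left (+y) part, at most 85 mm high. Origin: desk level under the chamber axis. Its -x side is the front, nearest the robot. Turned up to 0.35 rad either way.
- pivot_pillar (a point): Point on the upright axis about which the clamp strap swings: back pillar, 70 mm behind (+x of the tester) the chamber axis, at the strap's mid height, 109 mm above the desk. The pillar's cap above the strap is 24 mm across and its top is 122.5 mm above the desk.
- front_pillar (a point): Point on the front headed pillar's axis, 70 mm in front (-x of the tester) of the chamber axis, at strap mid height, 109 mm above the desk. Neck 10 mm thick, head 20 mm across, top of head 123.5 mm above the desk.
- clamp_strap (a joint): Swing of the flat steel clamp strap about the back pillar, rad. 0: fully home (a stop), the strap lies across the lid from back to front, the front pillar's neck in its notch. Grows as the free end swings out to the tester's -y side (robot's right), up to 1.75; at 1.57 it points straight to the tester's -y. It stays where it is left; about 1 to 2 N at its end moves it.
- strap_end (a point): Middle of the notch near the strap's free end, on its centre line, 140 mm from the pivot axis, 109 mm above the desk. The strap is 26 mm wide (13 each side of the centre line), 154 mm long from the pivot axis and 14 mm thick, 102 to 116 mm above the desk. Its trailing side (-y side when home) is straight to the end; the notch opens to the other side.
- cam_lever (a joint): Cam lever on the strap, rad; turns about a level pin across the strap, 70 mm from the pivot pillar's axis, 128 mm above the desk. 0: open, standing up, leaning 0.26 rad back towards the pivot pillar; 0.26: upright; grows as it is pushed over towards the strap's free end and down, to a stop at 1.69, 8 degrees above level along the strap. Stays where left; needs 2 to 4 N at the ball.
- lever_ball (a point): Centre of the red ball, 20 mm across, at the end of the cam lever, 68 mm from its pin; the lever's bar is a 9 mm steel rod.
- pressure_pad: Round black sprung pad, 22 mm across, under the strap where the lever is; the cam pushes it down about 6 mm. With the lever open it clears the lid's button by 1.5 to 2.5 mm; with strap home and lever fully down it presses on the button with about 9 N. Origin: centre of its underside.
- lid: Loose clear lid, 100 mm across, 12 mm thick, with a steel button 3 mm high in its middle, seated on the chamber by a 4 mm spigot. Origin: centre of its underside, 74 mm above the desk, on the chamber axis. Seated, its flat top is 86 mm and the button's top 89 mm above the desk.
- loupe: Black eye loupe, 36 mm across, 34 mm high, loose. Origin: centre of its underside.
- wood_pot: Small red-brown wooden pot, 44 mm across the foot, 44 mm high, loose. Origin: centre of its underside.
- movement_holder: Brass movement holder with three steel jaws, 38 mm across, 28 mm high, loose. Origin: centre of its underside.
- oil_stand: Wooden stand with three steel-lidded oil cups, 42 by 105 by 25 mm, loose. Origin: centre of its underside.
- screwdriver_stand: Round stand with six upright small screwdrivers, 72 mm across, 116 mm high, loose, to the left of the tester. Origin: centre of its underside.
- caliper: Figure-of-eight brass caliper lying flat, about 85 by 45 by 7 mm, loose. Origin: its middle, desk level.
- watch_tray: Open wooden tray, 85 by 85 by 14 mm, with a watch in it (20 mm high in all), loose. Origin: centre of its underside.
Things that resemble listed ones, but are neither listed nor needed, are in the scene too. What is meant by the lid is not green, and is the larger of those in its own colour.

How it is judged:
By the outcome, as a careful person would: the job done as asked, in the order asked, and still so for the second after the job is handed in, with the robot touching nothing.
It also fails if it takes over 54 s, if anything falls off the work surface, if the arm or the gripper's body presses on something with over 40 N, if the wrist force passes 120 N, or if a joint passes its speed limit or range.

ROBOT

A 6-joint arm with a two-finger parallel gripper is mounted at the origin on the work surface. World frame = base frame: x ahead of the robot, y to its left, z up, the work surface at z = 0. Lengths are in m, angles in degrees, forces in N, time in s.
With the tool pointing down it reaches from about 0.35 to 0.925 m from the base axis. Payload 6.4 kg.
Tool frame: the origin (TCP) lies between the finger pads; the fingertips stand 19 mm ahead of it and the grasp point (between the pads) is the TCP; z points along the fingers, y is the line along which they close (so a half turn about z gives the same grasp; the last joint's range is limited). The gripper opens to 94 mm and grips with 3 to 60 N. Pads are 16 mm wide; open, the fingers measure 119 mm over their backs; the gripper's body (75 mm by 177 mm) begins 78 mm behind the grasp point.
Start: joints at [-86.236, 14.043, 89.255, -0, 76.702, -9.975], TCP at [0.154, -0.631, 0.224] pointing down, gripper open.
Joint ranges: [-179.41, 179.41], [-58.25, 129.5], [7.25, 145.43], [-54.29, 234.29], [11.92, 165.04], [-157.13, 157.13]. Speed limits (degrees/s): [147.25, 147.25, 180, 180, 180, 180].

INTERFACE

Orientations are given as a 3x3 rotation matrix whose columns are the frame's x, y, z axes.
In Python, from cell import r, eyes, ticket, nets gives the robot as it stands.
- The arm moves only by the tool move_arm, never from a script. Its arguments are lists of equal length, an entry for each row: "linear": the shift along the world's x, y, z in mm, a list of three; "spin": the turn about the world's z in rad; "gripper": the finger opening in mm, from 0 to 94. A call has 1 to 5 rows; each row shifts and turns the commanded pose from where the row before left it; what a row does not reach is not made up. A row lasts 1/12 s, in which the tool goes at most 41.7 mm and 7.16 degrees, less where a joint would pass 70% of its speed; a pose out of reach is approached as far as the arm can. A call is refused whole if a number of a shift passes 41.7 or a number of a turn 0.125, either way. A call with a gripper value outside its range is refused whole. The fingers move at their own pace and stop on an object; "grip_force" is the grip in N (left out, the last holds). Time passes only in rows, so rows that do not move let the fingers close. It gives the time, the measured TCP pose, the force, the opening and the grip force at its end, in the units of the state.
- r.get_obs(): the state, without advancing time (a new reading comes with each control period).
- eyes.grab_frame(name): name is "scene" or "side" or "wrist"; returns a dict with "color" (384x512x3 uint8, red, green, blue), "intrinsics" (3x3 intrinsics, pixels), "R" (3x3) and "t" (3): a world point X has camera coordinates R X + t; the wrist camera has in their place "mount" (4x4, takes a point from camera to tool coordinates, whose origin is the TCP and whose axes are the flange's). Camera axes: x right, y down, z forward; pixel columns grow to the right and rows downward; lengths in m; the calibration is good to about 2 mm. A picture is of the moment at which its call begins: read the wrist's pose just before it. There is no depth.
- ticket.job_done(): hands the job in; it is judged then, once.
Trained networks look in the newest picture that a camera, given by its name, has taken for a name from the list of things; names that differ only in an ending like _2 or _b are one class to them, and where a whole thing is asked for, a point or a joint stands for the part that bears it (a point fixed in the world has none). Each returns a list of dicts, best first, with "confidence" (0 to 1); they miss things now and then, are a little off and sometimes report something else, mostly with a low value. They report only what shows in the picture. A call takes as long as a camera call. They do not tell look-alikes from the thing itself.
- nets.boxes_of(camera, query): "centre" ([x, y, z] in m, in world coordinates, good to about 4 mm: the middle of the surface that is visible of it).
- nets.mark_of(camera, query): "centre" ([x, y, z] in m, in world coordinates, good to about 4 mm: a listed point, or the origin of a listed thing).
The state is a dict: "time": time; "joints": joint angles; "dq": joint speeds; "joint_torque": joint torques, N m; "position": TCP position; "ee_rot": TCP orientation; "contact_force": force on the tool from outside, world axes, zero at the start; "ft_torque": the same for the moment, N m; "grip_width": opening from 0.0 (shut) to 1.0 (fully open); "finger_force": force on a finger pad.
Only numpy, scipy, OpenCV 4.12 (cv2) and the standard library are available. Lean on these libraries where they do the work, as an engineer would, in place of code of your own. Each camera call takes 0.05 s, during which the arm holds its last target. There are 200 camera calls.

## Working session

There is one attempt and no reset: what is moved stays moved. The work goes in short steps, Python scripts to look and compute and a tool call to move; the robot and the scene stay as the last step left them, time stands still between calls to the robot, and variables do not carry over. Pictures are saved under pics/ and viewed, at most 10 in all, crops included, and the job is handed in when it is done.

Besides the shell and the picture viewer there is one more tool, called as name(argument=value, ...), one argument or row to a line, values as JSON. move_arm: Moves the arm, as the interface text tells. Its arguments: {"type":"object","properties":{"linear":{"type":"array"},"spin":{"type":"array"},"gripper":{"type":"array"},"grip_force":{"type":"number"}},"required":["linear","spin","gripper"]}

```bash
mkdir -p pics
python3 - <<'E'
from cell import r,eyes,ticket,nets
import cv2
o=r.get_obs();print(o['time'],o['position'],o['ee_rot'],o['grip_width'])
for c in ['scene','side']:
    f=eyes.grab_frame(c);cv2.imwrite(f'pics/{c}0.png',f['color'][:,:,::-1])
    for q in ['pivot_pillar','front_pillar','strap_end','lever_ball','lid','tester','pressure_pad','screwdriver_stand','loupe','wood_pot','movement_holder','oil_stand','caliper','watch_tray']:
        print(c,q,[([round(float(v),3) for v in d['centre']],round(d['confidence'],2)) for d in nets.mark_of(c,q)][:4])
E
```

```text
0.0 [ 0.15434679 -0.63083083  0.2233688 ] [[ 9.71391904e-01  2.37482123e-01 -1.04890326e-04]
 [ 2.37481889e-01 -9.71390107e-01  1.90046311e-03]
 [ 3.49436589e-04 -1.87100403e-03 -9.99998189e-01]] 1.0002661895020533
scene pivot_pillar [([0.635, -0.014, 0.11], 0.71)]
scene front_pillar [([0.501, -0.052, 0.11], 0.88), ([0.483, 0.163, 0.0], 0.58)]
scene strap_end [([0.577, -0.14, 0.105], 0.92)]
scene lever_ball [([0.611, -0.064, 0.195], 0.52)]
scene lid [([0.761, 0.038, -0.001], 0.76), ([0.363, -0.048, 0.001], 0.69), ([0.568, -0.032, 0.075], 0.55)]
scene tester [([0.564, -0.029, -0.001], 0.89), ([0.573, -0.141, 0.109], 0.21)]
scene pressure_pad []
scene screwdriver_stand [([0.594, 0.211, 0.002], 0.73)]
scene loupe [([0.554, -0.154, -0.001], 0.57)]
scene wood_pot [([0.624, -0.142, -0.001], 0.71), ([0.569, -0.03, 0.075], 0.42)]
scene movement_holder [([0.601, 0.214, -0.001], 0.57)]
scene oil_stand [([0.341, -0.309, 0.004], 0.77), ([0.565, -0.027, -0.002], 0.51)]
scene caliper [([0.692, -0.199, -0.001], 0.51)]
scene watch_tray [([0.485, 0.164, 0.001], 0.93)]
side pivot_pillar [([0.637, -0.01, 0.112], 0.9)]
side front_pillar [([0.497, -0.054, 0.109], 0.8)]
side strap_end [([0.576, -0.142, 0.109], 0.7)]
side lever_ball [([0.612, -0.067, 0.198], 0.45)]
side lid [([0.57, -0.031, 0.075], 0.86), ([0.764, 0.035, 0.003], 0.74), ([0.499, -0.053, 0.11], 0.42)]
side tester [([0.563, -0.033, -0.001], 0.64), ([0.692, -0.2, 0.002], 0.63)]
side pressure_pad []
side screwdriver_stand [([0.595, 0.216, 0.003], 0.67), ([0.5, -0.055, 0.111], 0.22)]
side loupe [([0.556, -0.15, 0.001], 0.47)]
side wood_pot [([0.623, -0.143, -0.002], 0.69)]
side movement_holder [([0.69, -0.121, 0.0], 0.68)]
side oil_stand [([0.564, -0.032, -0.0], 0.19)]
side caliper [([0.691, -0.199, 0.003], 0.72), ([0.623, -0.143, -0.003], 0.58)]
side watch_tray [([0.479, 0.162, -0.005], 0.54)]
```

View pics/scene0.png

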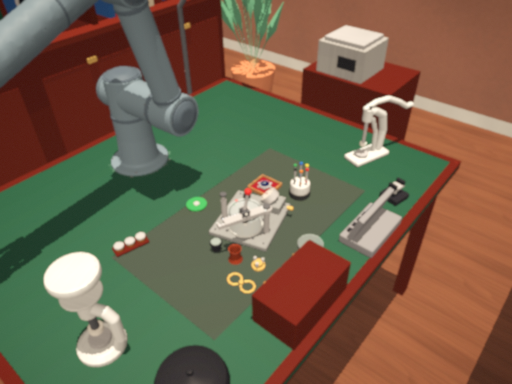

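View pics/side0.png

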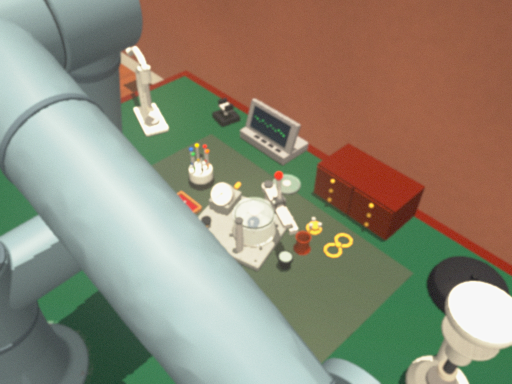

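The scene picture shows the tester at about (250,215), with the swung-out strap and the upright lever by it, and the loupe at (216,244) and pot at (235,253) under the strap end. Lid candidates:
- Green disc at (197,204): rejected, it is green.
- Small clear disc at (310,242) in scene, (290,184) in side: rejected, it lies on the desk.
- Clear lid on the chamber at (250,213) in scene, (253,210) in side: this is the one.

The tall white lamp at (95,310) has to be avoided. I'll check all this in a close crop.

Run:
```python
from cell import r,eyes,nets
import cv2,numpy as np
F={c:eyes.grab_frame(c) for c in ['scene','side']}
P=[F[c]['intrinsics']@np.c_[F[c]['R'],F[c]['t']] for c in F]
X=cv2.triangulatePoints(P[0],P[1],np.array([[75.],[270]]),np.array([[483.],[305]]));print('lamp head',(X[:3]/X[3]).ravel())
H=P[0][:,[0,1,3]]; p=np.linalg.inv(H)@[103,345,1];print('lamp base',p[:2]/p[2])
a=cv2.resize(F['scene']['color'][165:275,190:330],None,fx=4,fy=4,interpolation=2)
b=cv2.resize(F['side']['color'][150:270,180:320],None,fx=4,fy=4,interpolation=2)
n=min(len(a),len(b));
im=np.zeros((480,1120,3),np.uint8);im[:len(a),:560]=a;im[:len(b),560:]=b
im=cv2.resize(im,(800,343),interpolation=cv2.INTER_AREA);cv2.imwrite('pics/crop1.png',im[:,:,::-1])
u=np.array([.958,.287]);
for c in F:
  for q in ['pivot_pillar','front_pillar','strap_end','lever_ball']:
    print(c,q,[np.round(d['centre'],3).tolist() for d in nets.mark_of(c,q)][:1])
```

```text
lamp head [ 0.56447981 -0.54360574  0.26972029]
lamp base [ 0.56271181 -0.55065638]
scene pivot_pillar [[0.637, -0.014, 0.107]]
scene front_pillar [[0.502, -0.058, 0.111]]
scene strap_end [[0.576, -0.142, 0.103]]
scene lever_ball [[0.607, -0.063, 0.198]]
side pivot_pillar [[0.635, -0.012, 0.111]]
side front_pillar [[0.498, -0.054, 0.111]]
side strap_end [[0.576, -0.137, 0.109]]
side lever_ball [[0.612, -0.067, 0.2]]
```

View pics/crop1.png

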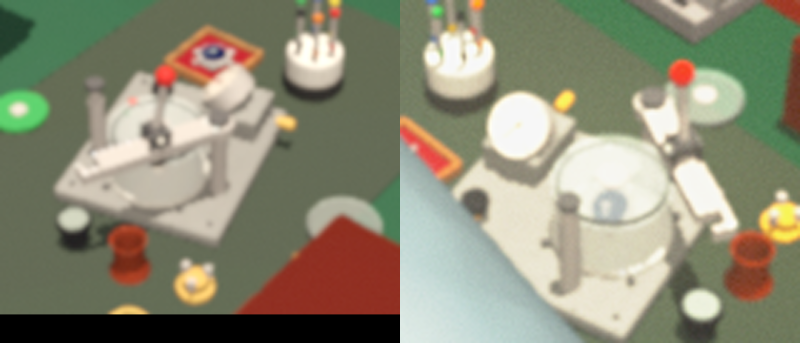

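The crop confirms it: strap swung out at about 0.85 rad with the lever standing up (red ball), the lid seated on the chamber, and the green and smaller clear lids lying on the desk. I'll approach the strap's trailing side with the gripper shut and the tool's x axis along the strap.

move_arm(
  linear=[
    [28, 29, 0],
    [28, 29, 0],
    [28, 29, 0],
    [28, 29, 0],
    [28, 29, 0],
  ],
  spin=[0.09, 0.09, 0.09, 0.09, 0.09],
  gripper=[0, 0, 0, 0, 0],
  grip_force=20,
)

```text
time: 2.42
position: [0.2953, -0.485, 0.2246]
ee_rot: [[0.769, 0.639, 0.0], [0.639, -0.769, -0.0], [0.0, 0.0, -1.0]]
contact_force: [-0.1, -0.1, 0.0]
grip_width: 0.685
finger_force: 0.0
```

move_arm(
  linear=[
    [28, 29, 0],
    [28, 29, 0],
    [28, 29, 0],
    [28, 29, 0],
    [28, 29, 0],
  ],
  spin=[0.09, 0.09, 0.09, 0.09, 0.09],
  gripper=[0, 0, 0, 0, 0],
)

```text
time: 2.83
position: [0.4355, -0.3398, 0.2248]
ee_rot: [[0.414, 0.91, 0.0], [0.91, -0.414, -0.001], [-0.0, 0.001, -1.0]]
contact_force: [0.4, 0.3, 0.2]
grip_width: 0.327
finger_force: 0.0
```

move_arm(
  linear=[
    [28, 29, 0],
    [28, 29, 0],
    [28, 29, 0],
    [28, 29, 0],
    [28, 29, 0],
  ],
  spin=[0, 0, 0, 0, 0],
  gripper=[0, 0, 0, 0, 0],
)

```text
time: 3.25
position: [0.5756, -0.1947, 0.2247]
ee_rot: [[0.418, 0.909, 0.0], [0.909, -0.418, -0.0], [-0.0, 0.0, -1.0]]
contact_force: [1.4, -1.5, -0.8]
grip_width: 0.004
finger_force: 0.0
```

move_arm(
  linear=[
    [21, 21, 0],
    [22, 21, 0],
    [0, 0, -20],
    [0, 0, -20],
    [0, 0, 0],
  ],
  spin=[0, 0, 0, 0, 0],
  gripper=[0, 0, 0, 0, 0],
)

```text
time: 3.67
position: [0.6154, -0.1528, 0.1799]
ee_rot: [[0.417, 0.909, -0.007], [0.909, -0.417, 0.003], [-0.0, -0.008, -1.0]]
contact_force: [-1.2, 0.2, -0.7]
grip_width: 0.003
finger_force: 0.0
```

```bash
cat > look.py <<'E'
from cell import r,eyes,nets
import cv2,numpy as np,sys
def look(name,cams=('scene','side','wrist'),crop=True):
    o=r.get_obs();print(o['time'],np.round(o['position'],4),np.round(o['contact_force'],1))
    ims=[]
    for c in cams:
        f=eyes.grab_frame(c);im=f['color']
        if crop and c=='scene':im=im[165:275,190:330]
        if crop and c=='side':im=im[150:270,180:320]
        ims.append(cv2.resize(im,(800//len(cams),600//len(cams)),interpolation=cv2.INTER_CUBIC))
        for q in ['pivot_pillar','front_pillar','strap_end','lever_ball','lid']:
            print(c,q,[(np.round(d['centre'],3).tolist(),round(d['confidence'],2)) for d in nets.mark_of(c,q)][:2])
    cv2.imwrite(f'pics/{name}.png',np.hstack(ims)[:,:,::-1])
if __name__=='__main__':look(sys.argv[1])
E
python3 look.py l1
```

```text
3.6667 [ 0.6154 -0.1528  0.1799] [-1.2  0.2 -0.7]
scene pivot_pillar [([0.638, -0.017, 0.109], 0.93)]
scene front_pillar []
scene strap_end [([0.578, -0.142, 0.106], 0.96)]
scene lever_ball []
scene lid [([0.362, -0.046, 0.001], 0.69), ([0.57, -0.03, 0.075], 0.68)]
side pivot_pillar [([0.635, -0.01, 0.111], 0.64)]
side front_pillar [([0.555, -0.148, -0.001], 0.69), ([0.496, -0.054, 0.11], 0.68)]
side strap_end [([0.577, -0.139, 0.112], 0.88)]
side lever_ball [([0.61, -0.064, 0.196], 0.43)]
side lid [([0.367, -0.05, -0.004], 0.95), ([0.567, -0.032, 0.07], 0.87)]
wrist pivot_pillar [([0.638, -0.011, 0.11], 0.71), ([0.347, -0.306, 0.001], 0.63)]
wrist front_pillar [([0.5, -0.055, 0.11], 0.55)]
wrist strap_end [([0.58, -0.138, 0.106], 0.72)]
wrist lever_ball [([0.613, -0.067, 0.194], 0.91)]
wrist lid [([0.565, -0.036, 0.072], 0.91), ([0.368, -0.053, -0.001], 0.77)]
```

View pics/l1.png

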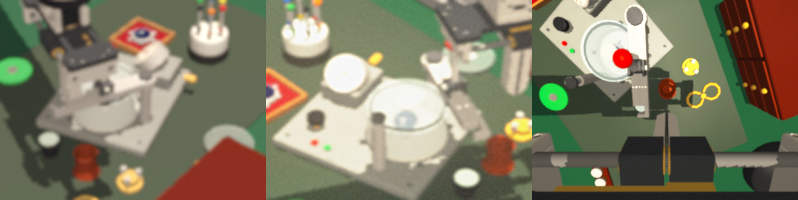

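The wrist view shows the finger at (665,130), clear on the trailing side of the strap (end at 640,110), and away from the ball at (622,58). Going down to strap height.

move_arm(
  linear=[
    [0, 0, -20],
    [0, 0, -20],
    [0, 0, -22],
    [0, 0, 0],
    [0, 0, 0],
  ],
  spin=[0, 0, 0, 0, 0],
  gripper=[0, 0, 0, 0, 0],
)

```text
time: 4.98
position: [0.6166, -0.154, 0.1213]
ee_rot: [[0.418, 0.909, -0.003], [0.909, -0.418, 0.001], [-0.0, -0.003, -1.0]]
contact_force: [0.3, 1.2, 0.5]
grip_width: 0.005
finger_force: 0.0
```

Run:
```python
import numpy as np
p=np.array([.636,-.0125]);a=.30;u=np.array([np.cos(a),np.sin(a)]);v=np.array([-u[1],u[0]])
prev=np.array([.6166,-.154]);
for th in [.85,.80,.74,.68,.62,.56,.5,.44,.38,.32,.26,.2,.15,.1,.05,0]:
    d=-u*np.cos(th)-v*np.sin(th);m=-u*np.sin(th)+v*np.cos(th)
    P=p+.135*d-.0255*m;print(th,P.round(4),(1e3*(P-prev)).round(1));prev=P
```

```text
0.85 [ 0.6041 -0.1461] [-12.5   7.9]
0.8 [ 0.5975 -0.1444] [-6.6  1.8]
0.74 [ 0.5897 -0.1418] [-7.8  2.5]
0.68 [ 0.582  -0.1388] [-7.7  3. ]
0.62 [ 0.5745 -0.1354] [-7.5  3.5]
0.56 [ 0.5672 -0.1314] [-7.3  3.9]
0.5 [ 0.5602 -0.1271] [-7.   4.3]
0.44 [ 0.5535 -0.1224] [-6.7  4.7]
0.38 [ 0.5471 -0.1172] [-6.4  5.1]
0.32 [ 0.5409 -0.1117] [-6.1  5.5]
0.26 [ 0.5352 -0.1058] [-5.8  5.9]
0.2 [ 0.5298 -0.0996] [-5.4  6.2]
0.15 [ 0.5255 -0.0942] [-4.2  5.4]
0.1 [ 0.5216 -0.0886] [-3.9  5.6]
0.05 [ 0.5179 -0.0827] [-3.7  5.8]
0 [ 0.5146 -0.0768] [-3.4  6. ]
```

move_arm(
  linear=[
    [-6, 4, -3],
    [-6, 4, 0],
    [-7, 2, 0],
    [-8, 2, 0],
    [-8, 3, 0],
  ],
  spin=[0, 0, -0.05, -0.06, -0.06],
  gripper=[0, 0, 0, 0, 0],
)

```text
time: 5.4
position: [0.5827, -0.1393, 0.1211]
ee_rot: [[0.568, 0.823, 0.003], [0.823, -0.568, -0.001], [0.001, 0.003, -1.0]]
contact_force: [1.8, 0.5, 0.2]
grip_width: 0.007
finger_force: 0.6
```

move_arm(
  linear=[
    [-7, 3.5, 0],
    [-7, 4, 0],
    [-7, 4, 0],
    [-7, 5, 0],
    [-6.5, 5, 0],
  ],
  spin=[-0.06, -0.06, -0.06, -0.06, -0.06],
  gripper=[0, 0, 0, 0, 0],
)

```text
time: 5.82
position: [0.5479, -0.1181, 0.1211]
ee_rot: [[0.786, 0.619, 0.003], [0.619, -0.786, -0.002], [0.001, 0.003, -1.0]]
contact_force: [-0.6, -0.3, -1.1]
grip_width: 0.005
finger_force: 0.6
```

move_arm(
  linear=[
    [-6.5, 5, 0],
    [-6, 6, 0],
    [-5.5, 6, 0],
    [0, 0, 0],
    [0, 0, 0],
  ],
  spin=[-0.06, -0.06, -0.06, -0.06, -0.06],
  gripper=[0, 0, 0, 0, 0],
)

```text
time: 6.23
position: [0.5299, -0.1005, 0.121]
ee_rot: [[0.933, 0.359, 0.002], [0.359, -0.933, -0.001], [0.002, 0.002, -1.0]]
contact_force: [-0.7, -0.7, 0.1]
grip_width: 0.007
finger_force: 0.0
```

```bash
python3 look.py l2
```

```text
6.2333 [ 0.5299 -0.1005  0.121 ] [-0.7 -0.7  0.1]
scene pivot_pillar [([0.638, -0.014, 0.108], 0.75), ([0.598, 0.211, 0.0], 0.26)]
scene front_pillar [([0.498, -0.052, 0.109], 0.95)]
scene strap_end [([0.511, -0.083, 0.106], 0.87), ([0.694, -0.121, -0.003], 0.55)]
scene lever_ball [([0.585, -0.036, 0.196], 0.47), ([0.6, 0.215, -0.0], 0.17)]
scene lid [([0.761, 0.038, -0.0], 0.71), ([0.363, -0.044, 0.001], 0.55)]
side pivot_pillar [([0.515, -0.082, 0.11], 0.54)]
side front_pillar [([0.501, -0.051, 0.108], 0.83), ([0.553, -0.152, -0.002], 0.24)]
side strap_end [([0.518, -0.079, 0.11], 0.79)]
side lever_ball [([0.6, 0.214, 0.0], 0.21)]
side lid [([0.566, -0.034, 0.072], 0.68), ([0.366, -0.049, -0.003], 0.67)]
wrist pivot_pillar [([0.634, -0.01, 0.11], 0.74)]
wrist front_pillar [([0.5, -0.055, 0.108], 0.85)]
wrist strap_end [([0.568, -0.034, 0.003], 0.75), ([0.513, -0.077, 0.108], 0.64)]
wrist lever_ball [([0.585, -0.041, 0.194], 0.57), ([0.638, -0.012, 0.108], 0.25)]
wrist lid [([0.364, -0.052, -0.001], 0.59)]
```

View pics/l2.png

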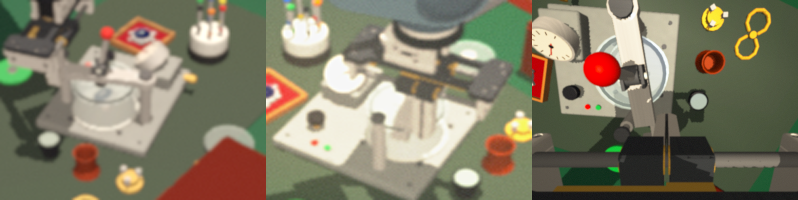

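The strap is following the finger, with its end near (655,115) in the wrist view and the front pillar at (622,130). It has about 0.2 rad to go.

move_arm(
  linear=[
    [-4, 5, 0],
    [-4, 5, 0],
    [-3, 5, 0],
    [-2, 3, 0],
    [0, 0, 0],
  ],
  spin=[-0.03, -0.02, -0.02, 0, 0],
  gripper=[0, 0, 0, 0, 0],
)

```text
time: 7.55
position: [0.5167, -0.0825, 0.1196]
ee_rot: [[0.955, 0.296, 0.0], [0.296, -0.955, -0.0], [0.0, 0.0, -1.0]]
contact_force: [0.3, -0.6, -0.1]
grip_width: 0.003
finger_force: 0.0
```

move_arm(
  linear=[
    [-1, 2, 0],
    [-1, 2, 0],
    [-0.5, 1.5, 0],
    [0, 0, 0],
  ],
  spin=[0, 0, 0, 0],
  gripper=[0, 0, 0, 0],
)

```text
time: 7.88
position: [0.5143, -0.0773, 0.1195]
ee_rot: [[0.955, 0.296, -0.0], [0.296, -0.955, 0.0], [-0.0, -0.0, -1.0]]
contact_force: [0.2, -0.9, -0.4]
grip_width: 0.004
finger_force: 0.1
```

Predicted home is around here, so I'll creep on until the stop shows in the force.

move_arm(
  linear=[
    [-0.3, 1, 0],
    [-0.3, 1, 0],
    [0, 0, 0],
  ],
  spin=[0, 0, 0],
  gripper=[0, 0, 0],
)

```text
time: 8.13
position: [0.5139, -0.0762, 0.1196]
ee_rot: [[0.955, 0.296, 0.0], [0.296, -0.955, -0.002], [-0.0, 0.002, -1.0]]
contact_force: [0.3, -4.8, -1.1]
grip_width: 0.005
finger_force: 2.4
```

move_arm(
  linear=[
    [-0.3, 1, 0],
    [-0.3, 1, 0],
    [0, 0, 0],
  ],
  spin=[0, 0, 0],
  gripper=[0, 0, 0],
)

```text
time: 8.38
position: [0.5139, -0.076, 0.1196]
ee_rot: [[0.955, 0.296, 0.002], [0.296, -0.955, -0.006], [0.0, 0.006, -1.0]]
contact_force: [2.7, -11.5, -3.3]
grip_width: 0.007
finger_force: 6.0
```

The strap has hit its stop: the TCP has stalled at the predicted home position with about 12 N. Backing off, rising and checking.

move_arm(
  linear=[
    [2, -6, 0],
    [5, -16, 0],
    [0, 0, 40],
    [0, 0, 40],
    [0, 0, 40],
  ],
  spin=[0, 0, 0, 0, 0],
  gripper=[0, 0, 0, 0, 0],
)

```text
time: 8.8
position: [0.5193, -0.0948, 0.2399]
ee_rot: [[0.956, 0.295, -0.003], [0.295, -0.956, 0.003], [-0.002, -0.004, -1.0]]
contact_force: [0.7, -0.6, -0.7]
grip_width: 0.006
finger_force: 0.0
```

move_arm(
  linear=[
    [0, 0, 30],
    [0, 0, 0],
    [0, 0, 0],
  ],
  spin=[0, 0, 0],
  gripper=[0, 0, 0],
)

```text
time: 9.05
position: [0.521, -0.0953, 0.2714]
ee_rot: [[0.955, 0.296, 0.004], [0.296, -0.955, -0.0], [0.003, 0.001, -1.0]]
contact_force: [-0.7, 0.2, -1.0]
grip_width: 0.004
finger_force: 0.0
```

```bash
python3 look.py l3
```

```text
9.05 [ 0.521  -0.0953  0.2714] [-0.7  0.2 -1. ]
scene pivot_pillar [([0.634, -0.014, 0.106], 0.84)]
scene front_pillar [([0.498, -0.054, 0.107], 0.65)]
scene strap_end [([0.498, -0.055, 0.11], 0.61)]
scene lever_ball [([0.693, -0.2, -0.0], 0.47)]
scene lid [([0.36, -0.048, 0.001], 0.71), ([0.763, 0.038, -0.001], 0.57)]
side pivot_pillar [([0.635, -0.011, 0.108], 0.84)]
side front_pillar [([0.498, -0.051, 0.11], 0.9), ([0.596, 0.217, 0.0], 0.22)]
side strap_end [([0.501, -0.055, 0.11], 0.59)]
side lever_ball [([0.5, -0.053, 0.112], 0.23)]
side lid [([0.766, 0.031, 0.003], 0.75), ([0.368, -0.05, -0.004], 0.57)]
wrist pivot_pillar [([0.639, -0.01, 0.11], 0.87)]
wrist front_pillar [([0.498, -0.054, 0.108], 0.86)]
wrist strap_end [([0.504, -0.053, 0.107], 0.89), ([0.566, -0.034, 0.001], 0.39)]
wrist lever_ball [([0.579, -0.028, 0.191], 0.97)]
wrist lid [([0.564, -0.037, 0.074], 0.95), ([0.364, -0.049, -0.002], 0.76)]
```

View pics/l3.png

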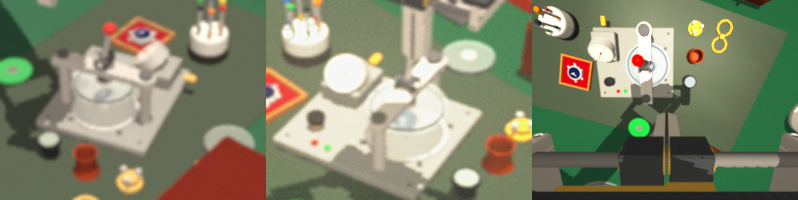

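The wrist view shows the strap from the pivot at (645,32) to the front pillar at (645,98), with its end on the pillar. The networks put strap_end within 3 mm of front_pillar, so it is home. The ball at (638,60) is upright. Now going behind the ball.

move_arm(
  linear=[
    [31, 25, 0],
    [32, 26, 0],
    [32, 26, 0],
    [0, 0, 0],
    [0, 0, -25],
  ],
  spin=[0, 0, 0, 0, 0],
  gripper=[0, 0, 0, 0, 0],
)

```text
time: 10.37
position: [0.619, -0.0176, 0.2489]
ee_rot: [[0.955, 0.298, 0.009], [0.298, -0.955, -0.002], [0.008, 0.004, -1.0]]
contact_force: [0.7, -0.3, 0.7]
grip_width: 0.007
finger_force: 0.0
```

move_arm(
  linear=[
    [0, 0, -20],
    [0, 0, -20],
    [0, 0, 0],
    [0, 0, 0],
  ],
  spin=[0, 0, 0, 0],
  gripper=[0, 0, 0, 0],
)

```text
time: 10.7
position: [0.6144, -0.0185, 0.2036]
ee_rot: [[0.955, 0.295, -0.002], [0.295, -0.955, 0.0], [-0.002, -0.001, -1.0]]
contact_force: [0.1, 0.7, -0.4]
grip_width: 0.001
finger_force: 0.0
```

Run:
```python
import numpy as np
from cell import r
pos=r.get_obs()['position'];c=np.array([.5675,-.033]);a=.295;u=np.array([np.cos(a),np.sin(a)])
d=pos[:2]-c;print('u,v off mm',d@u*1e3,(d@[-u[1],u[0]])*1e3,pos)
prev=pos
for f in [-.26,-.1,.05,.2,.35,.5,.65,.8,.95,1.1,1.25,1.35,1.43]:
    s,k=np.sin(f),np.cos(f)
    e=68*s-10*k; z=128+68*k+(10*s if f>.3 else -6+16*s if f>0 else -6)
    fw=(e-8+ (8*max(0,f-.9)/.53))/1e3
    P=np.r_[c-u*fw,(z+19)/1e3];print(f,P.round(4),((P-prev)*1e3).round(1));prev=P
```

```text
u,v off mm 49.083282567072864 0.2832084011464391 [ 0.61438065 -0.01845856  0.20359544]
-0.26 [ 0.6011 -0.0228  0.2067] [-13.3  -4.3   3.1]
-0.1 [ 0.5912 -0.0258  0.2087] [-10.   -3.    1.9]
0.05 [ 0.5815 -0.0288  0.2097] [-9.7 -3.   1.1]
0.2 [ 0.5716 -0.0318  0.2108] [-9.9 -3.   1.1]
0.35 [ 0.5618 -0.0347  0.2143] [-9.8 -3.   3.5]
0.5 [ 0.5524 -0.0376  0.2115] [-9.5 -2.9 -2.8]
0.65 [ 0.5434 -0.0403  0.2072] [-9.  -2.7 -4.3]
0.8 [ 0.5351 -0.0428  0.2015] [-8.2 -2.5 -5.6]
0.95 [ 0.5271 -0.0453  0.1947] [-8.1 -2.5 -6.9]
1.1 [ 0.5186 -0.0479  0.1868] [-8.5 -2.6 -7.9]
1.25 [ 0.5114 -0.0501  0.1779] [-7.2 -2.2 -8.8]
1.35 [ 0.5073 -0.0513  0.1716] [-4.1 -1.2 -6.3]
1.43 [ 0.5044 -0.0522  0.1664] [-2.8 -0.9 -5.2]
```

move_arm(
  linear=[
    [-7, -2, 2],
    [-7, -2, 2],
    [-9, -3, 2],
    [-10, -3, 1],
    [-10, -3, 1],
  ],
  spin=[0, 0, 0, 0, 0],
  gripper=[0, 0, 0, 0, 0],
)

```text
time: 11.12
position: [0.5723, -0.0319, 0.2145]
ee_rot: [[0.955, 0.295, 0.004], [0.295, -0.955, -0.001], [0.004, 0.002, -1.0]]
contact_force: [2.5, -0.5, -0.7]
grip_width: 0.004
finger_force: 1.3
```

move_arm(
  linear=[
    [-10, -3, 1],
    [-9, -3, 0],
    [0, 0, 0],
  ],
  spin=[0, 0, 0],
  gripper=[0, 0, 0],
)

```text
time: 11.37
position: [0.5513, -0.0379, 0.2134]
ee_rot: [[0.956, 0.295, -0.002], [0.295, -0.956, -0.0], [-0.002, -0.0, -1.0]]
contact_force: [0.7, -0.2, -0.2]
grip_width: 0.003
finger_force: 0.3
```

```bash
python3 look.py l4
```

```text
11.3667 [ 0.5513 -0.0379  0.2134] [ 0.7 -0.2 -0.2]
scene pivot_pillar [([0.633, -0.016, 0.108], 0.83), ([0.691, -0.199, -0.001], 0.28)]
scene front_pillar [([0.498, -0.056, 0.11], 0.87)]
scene strap_end [([0.501, -0.055, 0.107], 0.63)]
scene lever_ball [([0.538, -0.041, 0.188], 0.61)]
scene lid [([0.568, -0.031, 0.077], 0.96), ([0.363, -0.047, 0.002], 0.68)]
side pivot_pillar [([0.634, -0.009, 0.108], 0.87)]
side front_pillar [([0.5, -0.053, 0.11], 0.97)]
side strap_end [([0.501, -0.054, 0.107], 0.76), ([0.691, -0.2, 0.002], 0.39)]
side lever_ball [([0.536, -0.046, 0.192], 0.52)]
side lid [([0.759, 0.037, 0.003], 0.84), ([0.365, -0.049, -0.003], 0.84)]
wrist pivot_pillar [([0.635, -0.012, 0.11], 0.56)]
wrist front_pillar []
wrist strap_end []
wrist lever_ball []
wrist lid [([0.564, -0.032, 0.073], 0.92)]
```

View pics/l4.png

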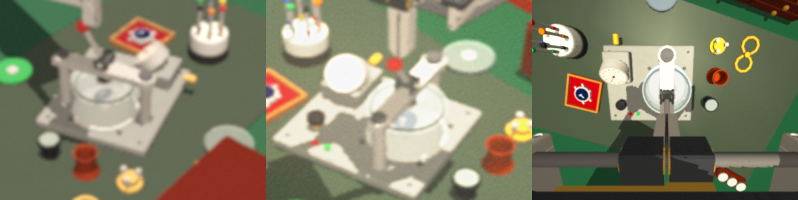

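The ball, at (85,27) in scene and (393,65) in side, has moved past upright to the front as predicted and the strap is still home. Continuing round the arc.

move_arm(
  linear=[
    [-9, -3, -6],
    [-8, -2, -6],
    [-8, -2.5, -7],
    [0, 0, 0],
  ],
  spin=[0, 0, 0, 0],
  gripper=[0, 0, 0, 0],
)

```text
time: 12.6
position: [0.5265, -0.0451, 0.1929]
ee_rot: [[0.956, 0.295, -0.002], [0.295, -0.956, 0.0], [-0.002, -0.001, -1.0]]
contact_force: [-0.1, -0.9, 0.8]
grip_width: 0.007
finger_force: 0.3
```

move_arm(
  linear=[
    [-8, -2.5, -8],
    [-7, -2, -8],
    [-4, -1, -6],
    [0, 0, 0],
  ],
  spin=[0, 0, 0, 0],
  gripper=[0, 0, 0, 0],
)

```text
time: 12.93
position: [0.5075, -0.0503, 0.1706]
ee_rot: [[0.956, 0.295, -0.003], [0.295, -0.956, 0.001], [-0.003, -0.002, -1.0]]
contact_force: [-0.9, -0.3, 0.5]
grip_width: 0.008
finger_force: 0.0
```

move_arm(
  linear=[
    [-3, -1.5, -2],
    [0, 0, -2],
    [0, 0, -1],
    [0, 0, 0],
  ],
  spin=[0, 0, 0, 0],
  gripper=[0, 0, 0, 0],
)

```text
time: 13.27
position: [0.5059, -0.052, 0.1672]
ee_rot: [[0.955, 0.295, -0.001], [0.295, -0.955, -0.0], [-0.001, -0.0, -1.0]]
contact_force: [-0.7, 0.1, 0.8]
grip_width: 0.006
finger_force: 0.6
```

move_arm(
  linear=[
    [0, 0, -1],
    [0, 0, -1],
    [0, 0, 0],
  ],
  spin=[0, 0, 0],
  gripper=[0, 0, 0],
)

```text
time: 13.52
position: [0.5062, -0.052, 0.1663]
ee_rot: [[0.955, 0.296, -0.001], [0.296, -0.955, -0.0], [-0.001, 0.0, -1.0]]
contact_force: [-5.0, -0.2, 6.6]
grip_width: 0.005
finger_force: 3.5
```

move_arm(
  linear=[
    [0, 0, -1],
    [0, 0, -1],
    [0, 0, 0],
  ],
  spin=[0, 0, 0],
  gripper=[0, 0, 0],
)

```text
time: 13.77
position: [0.5063, -0.0522, 0.1659]
ee_rot: [[0.955, 0.296, -0.001], [0.296, -0.955, -0.001], [-0.001, 0.0, -1.0]]
contact_force: [-8.0, 0.3, 14.8]
grip_width: 0.004
finger_force: 7.8
```

```bash
python3 look.py l5
```

```text
13.7667 [ 0.5063 -0.0522  0.1659] [-8.   0.3 14.8]
scene pivot_pillar [([0.636, -0.016, 0.106], 0.69), ([0.5, -0.054, 0.111], 0.42)]
scene front_pillar [([0.497, -0.056, 0.108], 0.63)]
scene strap_end [([0.5, -0.059, 0.105], 0.64)]
scene lever_ball [([0.504, -0.051, 0.138], 0.67)]
scene lid [([0.569, -0.032, 0.077], 0.96), ([0.365, -0.049, 0.004], 0.62)]
side pivot_pillar []
side front_pillar [([0.498, -0.053, 0.111], 0.8)]
side strap_end [([0.504, -0.052, 0.112], 0.9), ([0.497, -0.052, 0.108], 0.72)]
side lever_ball [([0.595, 0.212, 0.0], 0.63), ([0.505, -0.056, 0.142], 0.59)]
side lid [([0.367, -0.048, -0.003], 0.89), ([0.566, -0.035, 0.069], 0.81)]
wrist pivot_pillar [([0.634, -0.014, 0.111], 0.83)]
wrist front_pillar [([0.498, -0.056, 0.109], 0.98), ([0.592, 0.211, -0.002], 0.33)]
wrist strap_end [([0.505, -0.053, 0.108], 0.71)]
wrist lever_ball [([0.505, -0.054, 0.137], 0.92)]
wrist lid []
```

The ball is at z≈0.138, which is the stop height, and it resists 15 N without moving. Lifting off and looking.

move_arm(
  linear=[
    [0, 0, 10],
    [0, 0, 30],
    [-10, -20, 35],
    [-15, -30, 20],
    [-15, -30, 0],
  ],
  spin=[0, 0, 0, 0, 0],
  gripper=[0, 0, 0, 0, 0],
)

```text
time: 15.08
position: [0.4685, -0.1334, 0.2643]
ee_rot: [[0.955, 0.298, 0.01], [0.298, -0.955, -0.005], [0.008, 0.007, -1.0]]
contact_force: [0.2, -1.4, 0.4]
grip_width: 0.001
finger_force: 0.0
```

move_arm(
  linear=[
    [-15, -30, 0],
    [-15, -30, 0],
    [0, 0, 0],
    [0, 0, 0],
  ],
  spin=[0, 0, 0, 0],
  gripper=[0, 0, 0, 0],
)

```text
time: 15.42
position: [0.436, -0.1928, 0.2584]
ee_rot: [[0.956, 0.292, 0.001], [0.292, -0.956, 0.0], [0.001, -0.0, -1.0]]
contact_force: [-0.4, 0.7, -0.0]
grip_width: 0.005
finger_force: 0.0
```

```bash
python3 look.py l6
```

```text
15.4167 [ 0.436  -0.1928  0.2584] [-0.4  0.7 -0. ]
scene pivot_pillar [([0.635, -0.013, 0.107], 0.64)]
scene front_pillar []
scene strap_end [([0.5, -0.056, 0.105], 0.73)]
scene lever_ball [([0.501, -0.05, 0.137], 0.57)]
scene lid [([0.57, -0.032, 0.075], 0.87), ([0.364, -0.049, 0.002], 0.69)]
side pivot_pillar []
side front_pillar [([0.497, -0.053, 0.111], 0.9)]
side strap_end [([0.502, -0.052, 0.108], 0.9)]
side lever_ball [([0.507, -0.056, 0.141], 0.48), ([0.479, 0.164, -0.004], 0.18)]
side lid [([0.567, -0.033, 0.073], 0.65), ([0.369, -0.046, -0.006], 0.6)]
wrist pivot_pillar [([0.504, -0.055, 0.134], 0.43)]
wrist front_pillar [([0.501, -0.055, 0.112], 0.87)]
wrist strap_end [([0.501, -0.052, 0.108], 0.91)]
wrist lever_ball [([0.503, -0.055, 0.136], 0.76), ([0.552, -0.15, 0.002], 0.69)]
wrist lid [([0.566, -0.034, 0.072], 0.71), ([0.366, -0.05, 0.0], 0.64)]
```

View pics/l6.png

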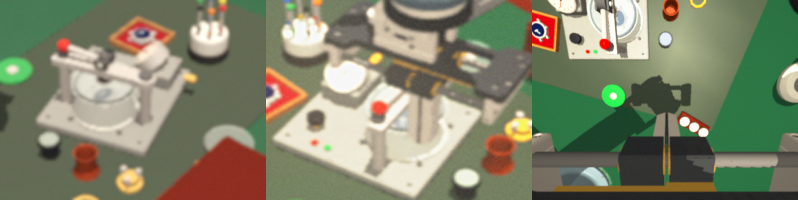

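The scene view shows the lever lying along the strap with its ball at (63,45) over the front pillar. The strap is home, the lid seated and everything else where it was, and the robot is clear. Handing in.

```bash
python3 -c "
from cell import ticket
print(ticket.job_done())"
```

```text
the job is handed in; nothing more can be done
None
```

The job is handed in at about 15.5 s of the 54 s: the strap was pushed home on the front pillar, then the cam lever all the way down to its stop, with the lid still seated and nothing else seen to have moved; the hand-in returned no verdict.

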